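Load the chopper, thread its lid home and key in the program

ROBOT

A 6-joint arm with a two-finger parallel gripper is mounted at the origin on the work surface. World frame = base frame: x ahead of the robot, y to its left, z up, the work surface at z = 0. Lengths are in m, angles in rad, forces in N, time in s.
With the tool pointing down it reaches from about 0.35 to 0.975 m from the base axis. Payload 4.9 kg.
Tool frame: the origin (TCP) lies midway between the tips of the shut fingers; the grasp point (between the pads) lies 19 mm behind it (manip.pinch_z is the distance from the TCP to the grasp point, in m); z points along the fingers, y is the direction in which the jaws open and shut (so a half turn about z gives the same grasp; the last joint's range is limited). The gripper opens to 85 mm and grips with 20 to 120 N. Pads are 22 mm wide; open, the fingers measure 114 mm over their backs; the gripper's body (76 mm by 85 mm) begins 54 mm behind the grasp point. The pads swing forward as they close: fully open they stand 13 mm farther back than shut.
Start: joints at [-1.356, 0.053, 1.613, -0, 1.476, -0.119], TCP at [0.205, -0.59, 0.231] pointing down, gripper open.
Joint ranges: [-3.01, 3.01], [-1.01, 2.22], [0.06, 2.58], [-1.02, 4.17], [0.09, 2.62], [-3.14, 3.14]. Speed limits (rad/s): [2.57, 2.57, 3.14, 3.14, 3.14, 3.14].

INTERFACE

Orientations are given as a unit quaternion [w, x, y, z].
In Python, from plant import manip gives the robot as it stands.
- The arm moves only by the tool drive_tool, never from a script. Its argument "commands" is text: rows parted by semicolons, each of 5 numbers parted by spaces: the finger opening in mm, from 0 to 85.4, then the shift along the tool's x, y, z in units of 30 mm (1.0 is 30 mm), then the turn about the tool's z in degrees. A call has exactly 8 rows; each row shifts and turns the commanded pose from where the row before left it, along the tool's axes as they then stand; what a row does not reach is not made up. A row lasts 1/8 s, in which the tool goes at most 62.5 mm and 10.7 degrees, less where a joint would pass 70% of its speed; a pose out of reach is approached as far as the arm can. A call is refused whole if a number of a shift passes 1 or a number of a turn 10.7, either way. A call with a gripper value outside its range is refused whole. The fingers move at their own pace and stop on an object; the grip force is fixed at half the most. Time passes only in rows, so rows that do not move let the fingers close, or fill a call up. It gives the time, the measured TCP pose, the force and the opening at its end, in the units of the state.
- manip.state(): the state, without advancing time (a new reading comes with each control period).
- manip.grab_frame(name): name is "scene" or "side" or "wrist"; returns the picture (384x512x3 uint8, red, green, blue); there is no depth.
- manip.camera_params(name): a dict with "fx", "fy", "cx", "cy" (pixels), "distortion" ([k1, k2, p1, p2, k3] as OpenCV has them; the pictures are not rectified), "xyz" and "orientation" of the camera in the world. Camera axes: x right, y down, z forward; pixel columns grow to the right and rows downward; lengths in m; the calibration is good to about 2 mm. A picture is of the moment at which its call begins: read the wrist's pose just before it. camera_params takes no time and is no camera call; for the wrist camera it gives the pose at the moment of the call.
- manip.job_done(): hands the job in, once; it reports no verdict.
The state is a dict: "time": time; "joint_pos": joint angles; "joint_vel": joint speeds; "joint_efforts": joint torques, N m; "tool_pos": TCP position; "tool_rot": TCP orientation; "contact_force": force on the tool from outside, world axes, zero at the start; "ft_torque": the same for the moment, N m; "gripper_width": opening from 0.0 (shut) to 1.0 (fully open).
Only numpy, scipy, OpenCV 4.12 (cv2) and the standard library are available. Lean on these libraries where they do the work, as an engineer would, in place of code of your own. Each camera call takes 0.05 s, during which the arm holds its last target. There are 200 camera calls.

TASK

Put every block of chocolate into the chopper's glass jar, then set the grey lid on the jar with its grip bar in line with the long machine, turn it back (anticlockwise from above) until it drops into the thread, and screw it forward (clockwise) down on the rim to its stop. Only once the lid is closed, press the keys fully down one at a time: the long bar key, then the large round key, then the small round key. Leave everything else on the bar where it is.

Things in the scene. Friction and masses are not known exactly. Their poses are not given: they have to be found in the camera images.
- chopper: Food chopper, fixed to the bar: a low white base 170 mm (its x) by 300 mm (its y, the long way), flat deck 50 mm above the bar. Origin under the middle of the base at bar level, z up. A clear glass jar stands fixed on the deck, its axis at x 0, y +70 mm; a row of three keys runs along x at y -95 mm.
- jar_rim (a point): Centre of the jar's mouth, level with its rim, 148 mm above the bar. Jar: 94 mm wide, neck 80 mm, mouth 72 mm clear, inner floor 56 mm above the bar, a blunt blade hub 20 mm wide standing 36 mm up in its middle. The neck carries two thread lugs, 94 mm across, their tops 6 mm below the rim.
- lid: Loose grey round lid, 104 mm across, skirt down; origin at the centre of the skirt's lower edge, z up. Top face 22 mm above the origin; on it a grip bar 16 mm wide (x), 70 mm long (y), 30 mm tall. The same after half a turn. Goes over the neck with 2 mm play all round; turns almost freely. 140 g. Down on the rim its origin is 132 mm above the bar; resting on the thread, 142 mm.
- lid_grip (a point): Centre of the grip bar, 15 mm above the lid's top face. Lid set on with the bar along the chopper's y rests on the thread, 10 mm high. Turned back (anticlockwise) some 55 degrees it comes free and drops 10 mm by its weight unless held up; a wall stops it at 75. Then it turns forward (clockwise) under the thread to a stop where the bar is along the chopper's y again.
- block1_mid (a point): Centre of a block of dark chocolate, 36 mm (x) by 26 mm (y) by 17 mm (z); the lower 12 mm are full size, the top 5 mm is a raised panel 30 x 20 mm. About 20 g. May be absent.
- block2_mid (a point): Centre of a block of dark chocolate, 36 mm (x) by 26 mm (y) by 17 mm (z); the lower 12 mm are full size, the top 5 mm is a raised panel 30 x 20 mm. About 20 g. May be absent.
- block3_mid (a point): Centre of a block of dark chocolate, 36 mm (x) by 26 mm (y) by 17 mm (z); the lower 12 mm are full size, the top 5 mm is a raised panel 30 x 20 mm. About 20 g. May be absent.
- block4_mid (a point): Centre of a block of dark chocolate, 36 mm (x) by 26 mm (y) by 17 mm (z); the lower 12 mm are full size, the top 5 mm is a raised panel 30 x 20 mm. About 20 g. May be absent.
- block5_mid (a point): Centre of a block of dark chocolate, 36 mm (x) by 26 mm (y) by 17 mm (z); the lower 12 mm are full size, the top 5 mm is a raised panel 30 x 20 mm. About 20 g. May be absent.
- block6_mid (a point): Centre of a block of dark chocolate, 36 mm (x) by 26 mm (y) by 17 mm (z); the lower 12 mm are full size, the top 5 mm is a raised panel 30 x 20 mm. About 20 g. May be absent.
- bar_key (a joint): Travel of the long bar key, 16 x 44 mm: 0 up, 0.006 m fully down (about 5 N); springs back. Counts as pressed beyond 0.004.
- bar_key_top (a point): Centre of the top of the long bar key, 16 x 44 mm; 64 mm above the bar when up. White, in one of three places 48 mm apart in the row across the base; the three keys change places from start to start.
- big_key (a joint): Travel of the large round key, 28 mm across: 0 up, 0.006 m fully down (about 5 N); springs back. Counts as pressed beyond 0.004.
- big_key_top (a point): Centre of the top of the large round key, 28 mm across; 64 mm above the bar when up. White, in one of three places 48 mm apart in the row across the base; the three keys change places from start to start.
- small_key (a joint): Travel of the small round key, 16 mm across: 0 up, 0.006 m fully down (about 5 N); springs back. Counts as pressed beyond 0.004.
- small_key_top (a point): Centre of the top of the small round key, 16 mm across; 64 mm above the bar when up. White, in one of three places 48 mm apart in the row across the base; the three keys change places from start to start.
- measuring_cup: Bystander, leave alone: steel measuring cup, 68 mm across, 55 mm tall, flat handle; origin at its underside.
- spoon_rest: Bystander, leave alone: ceramic spoon rest, 10 mm thick; origin at its underside.
- spatula: Bystander, leave alone: kitchen spatula lying on the bar; origin at its underside.
- egg_mug: Bystander, leave alone: white mug, 85 mm tall; origin at its underside.
- vanilla: Bystander, leave alone: small amber glass pot, 55 mm tall; origin at its underside.

How it is judged:
On the way, in this order (a step that is already met when the one before it is completed fails the run):
1. every block lies in the jar (horizontal distance between each of block1_mid, block2_mid, block3_mid, block4_mid, block5_mid, block6_mid and jar_rim below 0.037 m and height (world z) of each of block1_mid, block2_mid, block3_mid, block4_mid, block5_mid, block6_mid below 0.14 m), for 0.2 s.
2. the lid rests level on the thread, not yet dropped, its bar within 30 degrees of the machine's long axis (all of step 1 and horizontal distance between lid_grip and jar_rim below 0.006 m and angle between lid's own z axis and vertical below 0.08 rad and height (world z) of lid_grip between 0.1755 and 0.186 m and angle between the y axis of lid and the y axis of chopper, either way round below 0.52 rad and contact force between lid and chopper above 0.2 N), for 0.2 s.
3. turned back, the lid has dropped onto the rim (horizontal distance between lid_grip and jar_rim below 0.006 m and angle between lid's own z axis and vertical below 0.08 rad and height (world z) of lid_grip between 0.163 and 0.1725 m and angle between the y axis of lid and the y axis of chopper, either way round above 0.8 rad), for 0.1 s.
4. screwed forward to the stop: the bar lies along the machine again, the lid still down (horizontal distance between lid_grip and jar_rim below 0.006 m and angle between lid's own z axis and vertical below 0.08 rad and height (world z) of lid_grip between 0.163 and 0.1725 m and angle between the y axis of lid and the y axis of chopper, either way round below 0.21 rad), for 0.2 s.
5. long bar key pressed alone (all of step 4 and value of joint bar_key above 0.004 m and value of joint each of big_key, small_key below 0.002 m), for 0.05 s.
6. large round key pressed alone (all of step 4 and value of joint each of bar_key, small_key below 0.002 m and value of joint big_key above 0.004 m), for 0.05 s.
7. small round key pressed alone (all of step 4 and value of joint each of bar_key, big_key below 0.002 m and value of joint small_key above 0.004 m), for 0.05 s.
At the end, for the whole second after the job is handed in: Every block is inside the jar; the lid is level, down on the rim and turned to its stop (bar within 12 degrees of the machine's long axis, centred within 6 mm, down within 3.5 mm) and at rest; all keys are up again (all of step 1 and all of step 4 and value of joint each of bar_key, big_key, small_key below 0.002 m and linear speed of lid below 0.02 m/s); the robot touches nothing.
It fails at once if a key is pressed before the lid is closed (value of joint any of bar_key, big_key, small_key above 0.004 m and not (horizontal distance between lid_grip and jar_rim below 0.006 m and angle between lid's own z axis and vertical below 0.08 rad and height (world z) of lid_grip between 0.163 and 0.1725 m and angle between the y axis of lid and the y axis of chopper, either way round below 0.21 rad)).
It fails at once if two keys are pressed at once (value of joint each of bar_key, big_key above 0.004 m or value of joint each of big_key, small_key above 0.004 m or value of joint each of bar_key, small_key above 0.004 m).
It fails at once if a bystander is moved by more than 30 mm (distance of any of measuring_cup, spoon_rest, spatula, egg_mug, vanilla from where it was at the start of the episode above 0.03 m).
Of block1, block2, block3, block4, block5, block6 only 3 to 5 are there at a start; the rules pass over those that are not, and their reading is None.
At some moment in a run one of block1, block2, block3, block4, block5, block6 may be knocked a few centimetres aside while the robot is not near it.
It also fails if it takes over 210 s, if anything falls off the work surface, if the arm or the gripper's body presses on something with over 40 N, if the wrist force passes 120 N, or if a joint passes its speed limit or range.

## Working session

There is one attempt and no reset: what is moved stays moved. The work goes in short steps, Python scripts to look and compute and a tool call to move; the robot and the scene stay as the last step left them, time stands still between calls to the robot, and variables do not carry over. Pictures are saved under pics/ and viewed, about 12 in all and at most 16, crops included, and the job is handed in when it is done.

Besides the shell and the picture viewer there is one more tool, called after "Call:" as a command line: name --argument value ..., lists and objects as JSON in quotes. drive_tool: Moves the arm, as the interface text tells. Its arguments: {"type":"object","properties":{"commands":{"type":"string"}},"required":["commands"]}

```bash
mkdir -p pics; cat > h.py <<'E'
import numpy as np, cv2
from scipy.spatial.transform import Rotation as R
from plant import manip
def rot(q): return R.from_quat([q[1],q[2],q[3],q[0]]).as_matrix()
def cam(n):
    p=manip.camera_params(n)
    return np.array([[p['fx'],0,p['cx']],[0,p['fy'],p['cy']],[0,0,1]]),np.array(p['distortion']),np.array(p['xyz']),rot(p['orientation'])
def ray(c,uv):
    K,d,x,M=c
    u=cv2.undistortPoints(np.array(uv,float).reshape(-1,1,2),K,d).reshape(-1,2)
    return x,np.c_[u,np.ones(len(u))]@M.T
def plane(c,uv,z):
    x,r=ray(c,uv); return x+r*((z-x[2])/r[:,2:3])
def proj(c,P):
    K,d,x,M=c
    return cv2.projectPoints((np.array(P,float).reshape(-1,3)-x)@M,np.zeros(3),np.zeros(3),K,d)[0].reshape(-1,2)
def snap(n,f=None):
    c=cam(n); im=cv2.cvtColor(manip.grab_frame(n),cv2.COLOR_RGB2BGR)
    if f: cv2.imwrite('pics/'+f,im)
    return c,im
E
python3 - <<'E'
from h import *
for n in('scene','side','wrist'):
    c,im=snap(n,n+'0.png'); print(n,c[2].round(3),c[3].round(2).tolist(),c[0][0,0],c[1])
s=manip.state(); print(s, manip.pinch_z)
a=cv2.imread('pics/scene0.png'); b=cv2.imread('pics/side0.png')
E
```

```text
scene [ 0.931 -0.376  0.997] [[0.68, 0.61, -0.42], [0.74, -0.57, 0.37], [-0.01, -0.56, -0.83]] 348.05719126711415 [-0.02710597  0.          0.          0.          0.        ]
side [-0.049  0.988  1.053] [[-0.87, -0.33, 0.38], [-0.5, 0.56, -0.66], [0.0, -0.76, -0.65]] 492.5177610003647 [-0.21828597  0.          0.          0.          0.        ]
wrist [ 0.286 -0.562  0.374] [[0.33, -0.89, -0.31], [-0.94, -0.31, -0.11], [-0.0, 0.33, -0.94]] 344.3822350956557 [-0.08172993  0.          0.          0.          0.        ]
{'time': 0.15, 'joint_pos': array([-1.35598807e+00,  5.32338293e-02,  1.61398529e+00,  1.06614326e-05,
        1.47600066e+00, -1.18994657e-01]), 'joint_vel': array([ 0.00144911, -0.00129373, -0.00238308,  0.00023727, -0.00095185,
       -0.00108146]), 'joint_efforts': array([-8.47817176e-06, -3.94240737e+01, -3.70722485e+01, -1.64180092e-04,
        4.66402533e-03,  1.20912142e-05]), 'tool_pos': array([ 0.20467539, -0.59001861,  0.2303237 ]), 'tool_rot': array([-8.12879718e-04,  9.86104011e-01,  1.66127110e-01, -3.36598217e-05]), 'contact_force': array([-0.48651964,  0.20696634,  0.32662049]), 'ft_torque': array([0.02852311, 0.02860664, 0.00343564]), 'gripper_width': 1.0006232657033203} 0.0187
```

View pics/scene0.png

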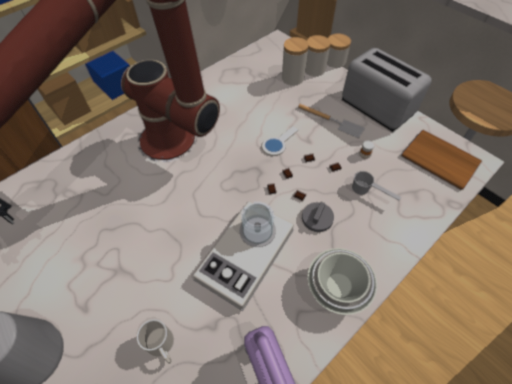

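View pics/side0.png

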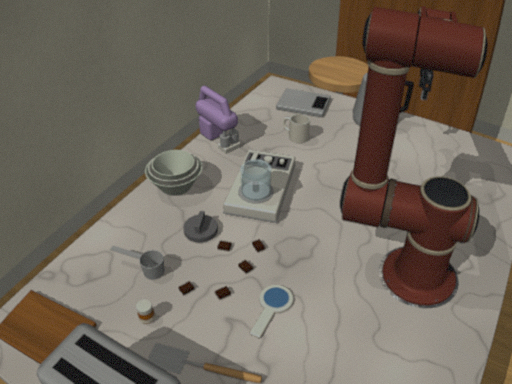

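Scene view: five dark blocks at (309,157), (335,167), (287,173), (271,188), (299,195), lid at (318,216), jar at (257,223), and keys from left small (212,265), big (227,273), bar (242,282). The side view shows the same five.

```bash
cat > m.py <<'E'
from h import *
def blobs(n,im,c,z=0.009,amin=25,amax=400):
    hsv=cv2.cvtColor(im,cv2.COLOR_BGR2HSV)
    m=((im.max(2)<75)).astype(np.uint8)
    k,l,st,ce=cv2.connectedComponentsWithStats(m)
    o=[]
    for i in range(1,k):
        if amin<st[i,4]<amax:
            ys,xs=np.nonzero(l==i); P=plane(c,np.c_[xs,ys],z)[:,:2]
            w,v=np.linalg.eigh(np.cov(P.T)); a=np.degrees(np.arctan2(v[1,1],v[0,1]))%180
            o.append((ce[i].round(0),st[i,4],P.mean(0).round(4),a.round(0),np.sqrt(12*w).round(3),im[l==i].mean(0).round(0)))
    return o
E
python3 - <<'E'
from m import *
for n in('scene','side'):
    im=cv2.imread(f'pics/{n}0.png'); c=cam(n)
    print(n)
    for b in blobs(n,im,c): 
        if 0.2<b[2][0]<1.1 and abs(b[2][1])<.7: print(*b)
c=cam('scene')
print('lidtop guess',plane(c,[[318,217]],.022),plane(c,[[318,211]],.052))
print('jar rim',plane(c,[[256,213]],.148)); print('keys',plane(c,[[212,265],[227,273],[242,282]],.064))
print('deck corners',plane(c,[[194,272],[240,303],[294,232]],.05))
for n,b in(('scene',(170,180,360,320)),('side',(170,130,310,260))):
    im=cv2.imread(f'pics/{n}0.png')[b[1]:b[3],b[0]:b[2]]
    cv2.imwrite(f'pics/{n}0c.png',cv2.resize(im,None,fx=4,fy=4,interpolation=cv2.INTER_CUBIC))
E
```

```text
scene
[309. 158.] 46 [0.4466 0.3234] 66.0 [0.024 0.034] [27. 35. 55.]
[431. 172.] 107 [0.7889 0.5972] 6.0 [0.008 0.23 ] [38. 51. 69.]
[335. 167.] 51 [0.54   0.3602] 64.0 [0.024 0.036] [28. 36. 56.]
[287. 173.] 51 [0.4426 0.2135] 164.0 [0.024 0.033] [27. 36. 56.]
[365. 178.] 100 [0.6455 0.4018] 9.0 [0.036 0.047] [70. 69. 71.]
[359. 189.] 100 [0.6584 0.3476] 17.0 [0.032 0.049] [65. 64. 66.]
[271. 189.] 53 [0.452  0.1248] 143.0 [0.022 0.035] [28. 37. 59.]
[491. 196.] 264 [0.9896 0.6558] 4.0 [0.051 0.074] [25. 27. 29.]
[299. 196.] 57 [0.5379 0.1754] 25.0 [0.025 0.032] [27. 36. 56.]
[312. 222.] 179 [0.6366 0.1321] 138.0 [0.049 0.078] [63. 62. 64.]
[213. 266.] 153 [ 0.5369 -0.1995] 103.0 [0.039 0.056] [44. 43. 45.]
[227. 275.] 108 [ 0.5875 -0.1889] 96.0 [0.04  0.064] [51. 50. 51.]
[241. 284.] 101 [ 0.6358 -0.1761] 85.0 [0.046 0.057] [55. 54. 56.]
[322. 299.] 54 [ 0.827  -0.0364] 180.0 [0.013 0.082] [67. 71. 70.]
[325. 295.] 29 [ 0.8249 -0.0202] 179.0 [0.006 0.054] [66. 69. 71.]
side
[231. 129.] 54 [ 0.8505 -0.3513] 105.0 [0.046 0.069] [68. 62. 66.]
[232. 140.] 40 [ 0.8078 -0.2924] 90.0 [0.
[... 694 characters left out ...]
 [0.4389 0.2173] 154.0 [0.029 0.039] [23. 33. 51.]
[160. 270.] 82 [0.6381 0.3508] 116.0 [0.02  0.047] [64. 66. 66.]
[186. 288.] 118 [0.537  0.3646] 73.0 [0.03  0.037] [22. 31. 49.]
[223. 292.] 119 [0.4437 0.3274] 68.0 [0.029 0.036] [20. 30. 49.]
[157. 367.] 102 [0.4554 0.5993] 179.0 [0.007 0.149] [67. 69. 69.]
lidtop guess [[0.64192821 0.15220015 0.022     ]] [[0.63611933 0.15246028 0.052     ]]
jar rim [[ 0.55046025 -0.03500414  0.148     ]]
keys [[ 0.55442939 -0.21052201  0.064     ]
 [ 0.60191544 -0.19450165  0.064     ]
 [ 0.65026656 -0.18085128  0.064     ]]
deck corners [[ 0.53037749 -0.25940697  0.05      ]
 [ 0.68673334 -0.22109275  0.05      ]
 [ 0.6356377   0.04350492  0.05      ]]
```

View pics/scene0c.png

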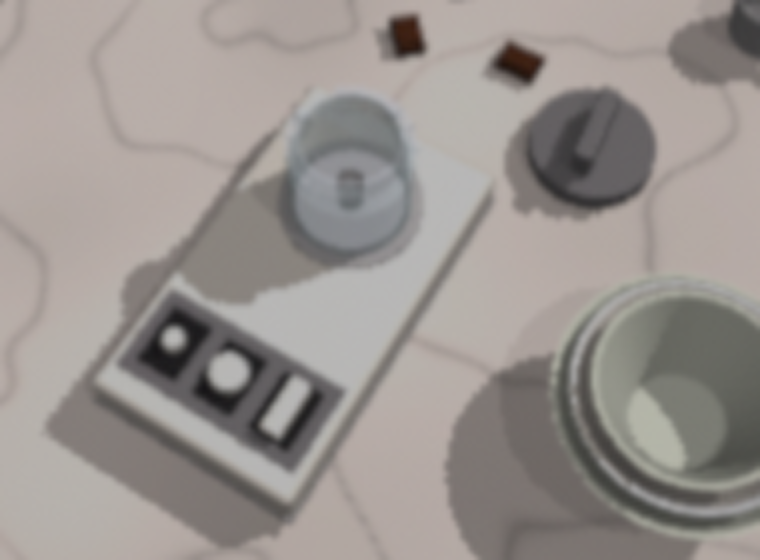

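Call:
drive_tool --commands "60 1 -0.5 -0.4 0;60 1 -0.5 -0.4 0;60 1 -0.5 -0.4 0;60 1 -0.5 -0.4 0;60 1 -0.5 -0.4 0;60 1 -0.5 -0.4 0;60 1 -0.5 -0.4 0;60 1 -0.5 -0.4 0"

```text
time: 1.15
tool_pos: [0.3928, -0.3975, 0.3273]
tool_rot: [-0.0, 0.986, 0.166, -0.0]
contact_force: [-0.5, -0.3, -0.5]
gripper_width: 0.703
```

Call:
drive_tool --commands "60 1 -0.6 -0.1 0;60 1 -0.6 -0.1 0;60 1 -0.6 -0.1 0;60 1 -0.6 -0.1 0;60 1 -0.6 -0.1 0;60 1 -0.6 -0.1 0;60 1 -0.6 0 0;60 1 -0.6 0 0"

```text
time: 2.15
tool_pos: [0.5723, -0.1828, 0.3449]
tool_rot: [-0.0, 0.986, 0.166, -0.0]
contact_force: [-0.0, 0.8, -0.4]
gripper_width: 0.704
```

Call:
drive_tool --commands "60 1 -0.6 0 0;60 1 -0.6 0 0;60 1 -0.6 0 0;60 0.8 -0.6 0 0;60 0.4 0 0 0;60 0 0 0 0;60 0 0 0 0;60 0 0 0 0"

```text
time: 3.15
tool_pos: [0.6668, -0.0754, 0.3455]
tool_rot: [0.0, 0.986, 0.166, 0.0]
contact_force: [-0.8, 0.7, -0.1]
gripper_width: 0.704
```

```bash
cat >> h.py <<'E'
def pose():
    s=manip.state(); M=rot(s['tool_rot']); return s['tool_pos'],M,np.degrees(np.arctan2(M[1,0],M[0,0]))
def go(x,y,z,th=None):
    p,M,t=pose(); d=M.T@(np.array([x,y,z])-p)/.03
    o='' if th is None else 'turn(after shift) %.1f'%(-((th-t+90)%180-90))
    print('at',p.round(4),'th %.1f'%t,'units',d.round(2),o,'t=%.1f'%manip.state()['time'])
E
python3 - <<'E'
from h import *
c,im=snap('wrist','w1.png'); print(c[2],c[3].round(3).tolist()); print(pose()); print(manip.state()['joint_pos'])
np.save('w1.npy',np.array([*c[:1],c[3]])); import pickle; pickle.dump(c,open('w1.pkl','wb'))
E
```

```text
[ 0.74787312 -0.04764902  0.48883043] [[0.326, -0.893, -0.309], [-0.945, -0.308, -0.107], [0.0, 0.328, -0.945]]
(array([ 0.6668707 , -0.07526109,  0.34556759]), array([[ 9.45171001e-01,  3.26575748e-01,  2.43134958e-04],
       [ 3.26575788e-01, -9.45171007e-01, -1.47308858e-04],
       [ 1.81696613e-04,  2.18634052e-04, -9.99999960e-01]]), np.float64(19.061071297326922))
[-2.23134496e-01  1.19003878e-01  1.35501003e+00 -9.02742557e-05
  1.66730904e+00  1.01497469e+00]
```

View pics/w1.png

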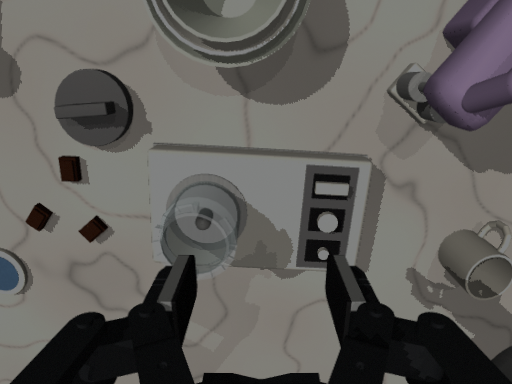

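Wrist view: chopper deck spans (152,150)–(367,268), with keys bar (332,189), big (327,222) and small (323,254). The jar rim ellipse is around (199,240), and the lid at (94,107) has its bar roughly level.

```bash
python3 - <<'E'
from h import *; import pickle
from m import blobs
c=pickle.load(open('w1.pkl','rb')); im=cv2.imread('pics/w1.png')
g=cv2.cvtColor(im,cv2.COLOR_BGR2GRAY)
# keys
K=[]
for b in((310,175,356,201),(312,207,342,238),(312,244,334,262)):
    s=g[b[1]:b[3],b[0]:b[2]]; t,mk=cv2.threshold(s,0,255,cv2.THRESH_OTSU)
    k,l,st,ce=cv2.connectedComponentsWithStats(mk); i=1+st[1:,4].argmax(); uv=ce[i]+b[:2]; K.append(plane(c,[uv],.064)[0]); print(uv,st[i],t,K[-1].round(4))
K=np.array(K); d=K[0]-K[2]; yaw=np.arctan2(d[1],d[0]); print('keys yaw',np.degrees(yaw),np.linalg.norm(d))
# key panel corners & deck
for z,p in((.05,[[151,150],[368,160]]),):
    P=plane(c,p,z); print(P.round(4), np.linalg.norm(P[1]-P[0]),np.degrees(np.arctan2(*(P[0]-P[1])[1::-1])))
ex=np.array([np.cos(yaw),np.sin(yaw)]); ey=np.array([-ex[1],ex[0]])
mid=K[:,:2].mean(0); O=mid+.095*ey; J=O+.07*ey; print('O',O,'jar from keys',J)
th=np.linspace(0,6.28,60)
def ci(o,r,z): return proj(c,np.c_[o[0]+r*np.cos(th),o[1]+r*np.sin(th),0*th+z])
v=im.copy()
for o,r,z,col in((J,.04,.148,(0,0,255)),(J,.047,.05,(0,255,0))): cv2.polylines(v,[ci(o,r,z).round().astype(int)],1,col,1)
B=[O+a*.085*ex+b*.15*ey for a,b in((1,1),(1,-1),(-1,-1),(-1,1))]; cv2.polylines(v,[proj(c,np.c_[B,[.05]*4]).round().astype(int)],1,(255,0,0),1)
# lid top
mL=((g>50)&(g<100)).astype(np.uint8)
print('blocks'); [print(*b) for b in blobs('w',im,c,amax=900,amin=150)]
# lid circle guess by edges
L=np.array([.636,.152]); cv2.polylines(v,[ci(plane(c,[[91,104]],.022)[0,:2],.052,.022).round().astype(int)],1,(0,255,255),1)
print('lid',plane(c,[[91,104]],.022), 'bar ends top',plane(c,[[55,111],[114,108]],.052))
cv2.imwrite('pics/w1v.png',cv2.resize(v[60:290,30:390],None,fx=2.2,fy=2.2,interpolation=cv2.INTER_CUBIC))
E
```

```text
[331.57441253 188.49608355] [  5   7  34  14 383] 78.0 [ 0.6482 -0.1797  0.064 ]
[327.10509554 222.39171975] [  6   6  20  20 314] 79.0 [ 0.6019 -0.1927  0.064 ]
[322.49107143 253.29464286] [  6   3  11  13 112] 60.0 [ 0.5565 -0.2049  0.064 ]
keys yaw 15.367441807106303 0.09504445611319506
[[ 0.6171  0.0582  0.05  ]
 [ 0.697  -0.2144  0.05  ]] 0.2840113071780999 106.35266779428832
O [ 0.57704992 -0.10081073] jar from keys [ 0.55849935 -0.0333135 ]
blocks
[159.  19.] 166 [0.775  0.0997] 52.0 [0.007 0.057] [62. 68. 67.]
[166.  13.] 159 [0.7856 0.0931] 56.0 [0.007 0.04 ] [63. 67. 69.]
[190.   8.] 623 [0.8002 0.0656] 102.0 [0.02  0.051] [56. 62. 61.]
[254.  33.] 898 [ 0.7981 -0.0215] 134.0 [0.028 0.124] [57. 61. 62.]
[317.  43.] 200 [ 0.813  -0.1034] 71.0 [0.018 0.05 ] [65. 69. 72.]
[242.  81.] 230 [ 0.736  -0.0259] 44.0 [0.011 0.036] [63. 67. 70.]
[405.  86.] 329 [ 0.8035 -0.2353] 24.0 [0.022 0.037] [52. 54. 54.]
[ 70. 168.] 537 [0.5394 0.1772] 13.0 [0.033 0.039] [11. 16. 29.]
[237. 211.] 432 [ 0.5564 -0.0758] 38.0 [0.03  0.082] [64. 65. 64.]
[ 39. 217.] 466 [0.4445 0.2148] 154.0 [0.029 0.045] [11. 16. 28.]
[ 94. 229.] 423 [0.454  0.1266] 148.0 [0.027 0.044] [11. 17. 30.]
[202. 223.] 159 [ 0.5201 -0.0322] 87.0 [0.018 0.021] [59. 60. 60.]
[ 19. 266.] 169 [0.3414 0.239 ] 31.0 [0.024 0.076] [49. 53. 55.]
[452. 270.] 341 [ 0.5701 -0.4434] 61.0 [0.013 0.085] [53. 58. 59.]
[499. 265.] 252 [ 0.6051 -0.5178] 97.0 [0.03 0.07] [59. 64. 66.]
[480. 289.] 336 [ 0.5535 -0.5113] 79.0 [0.024 0.057] [49. 53. 55.]
lid [[0.64395217 0.15815004 0.022     ]] bar ends top [[0.62735859 0.1892438  0.052     ]
 [0.65494812 0.11538077 0.052     ]]
```

View pics/w1v.png

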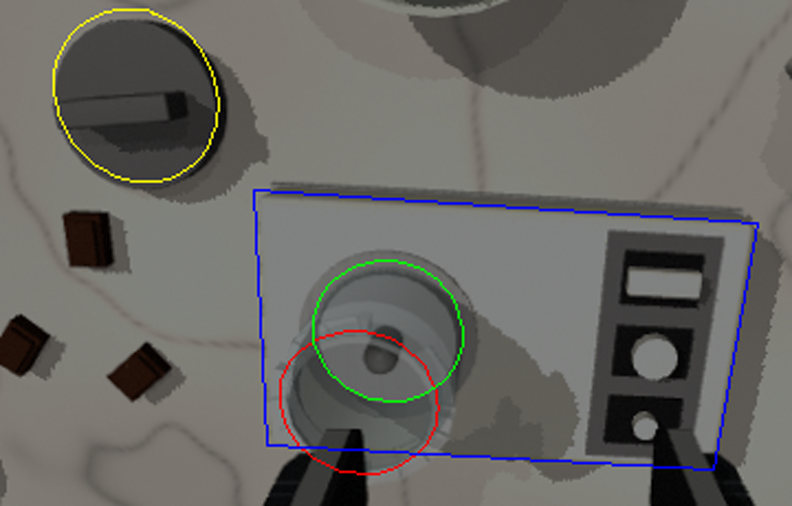

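```bash
python3 -c "
from h import *
go(.5372,.1775,.08,18)"
```

```text
at [ 0.6669 -0.0753  0.3456] th 19.1 units [-1.34 -9.38  8.85] turn(after shift) 1.1 t=3.2
```

Call:
drive_tool --commands "60 -0.1 -1 0.5 0;60 -0.1 -1 0.5 0;60 -0.1 -1 0.8 0;60 -0.2 -1 1 0;60 -0.2 -1 1 0;60 -0.2 -1 1 0;60 -0.2 -1 1 0;60 -0.2 -1 1 0"

```text
time: 4.2
tool_pos: [0.5512, 0.1399, 0.1408]
tool_rot: [0.0, 0.986, 0.166, 0.0]
contact_force: [1.1, -0.1, -0.7]
gripper_width: 0.698
```

Call:
drive_tool --commands "60 -0.04 -1 1 1.1;60 0 -0.38 0.6 0;60 0 0 0.45 0;60 0 0 0 0;60 0 0 0 0;60 0 0 0 0;60 0 0 0 0;60 0 0 0 0"

```text
time: 5.2
tool_pos: [0.5375, 0.1782, 0.0801]
tool_rot: [-0.0, 0.988, 0.157, 0.0]
contact_force: [0.4, 0.6, 0.6]
gripper_width: 0.705
```

```bash
cat > look.py <<'E'
from m import *; import sys
def near(x,y,f='near.png'):
    c,im=snap('wrist',f)
    bs=[b for b in blobs('w',im,c,amin=250,amax=9000) if np.hypot(*(b[2]-[x,y]))<.05 and b[5][2]>b[5][0]*1.4]
    for b in bs: print(*b)
if len(sys.argv)>2:
    x,y,t=map(float,sys.argv[1:4]); near(x,y); go(x,y,.004,t)
    for n in('scene','side'):
        c,im=snap(n)
        print(n,[(b[2].tolist(),b[3]) for b in blobs(n,im,c) if b[5][2]>b[5][0]*1.8 and b[5][2]<62 and .35<b[2][0]<.65 and -.1<b[2][1]<.45])
E
python3 look.py .5372 .1775 18
```

```text
[260. 209.] 2182 [0.539  0.1789] 17.0 [0.026 0.04 ] [10. 17. 33.]
at [0.5374 0.1783 0.08  ] th 18.0 units [-0.01  0.02  2.53] turn(after shift) 0.0 t=5.2
scene [([0.5403, 0.3596], np.float64(69.0)), ([0.4521, 0.125], np.float64(143.0))]
side [([0.5335, 0.1799], np.float64(15.0)), ([0.4491, 0.1287], np.float64(142.0)), ([0.4389, 0.2172], np.float64(153.0)), ([0.537, 0.3648], np.float64(78.0)), ([0.4437, 0.3272], np.float64(64.0))]
```

View pics/near.png

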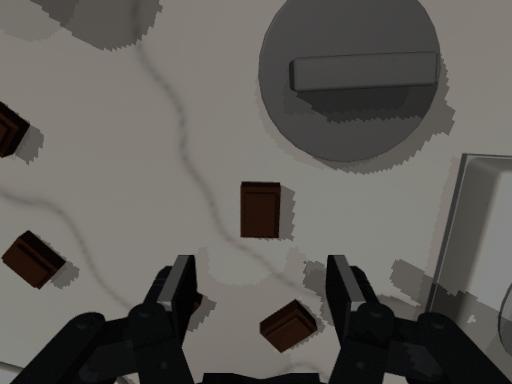

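The view shows block 5 centred in the jaws at (260,210) and aligned with them. The lid is at (350,72).

Call:
drive_tool --commands "60 0 0 1 0;60 0 0 0.9 0;60 0 0 0.6 0;60 0 0 0 0;10 0 0 0 0;10 0 0 0 0;10 0 0 0 0;10 0 0 0 0"

```text
time: 6.35
tool_pos: [0.5387, 0.1785, 0.0065]
tool_rot: [-0.0, 0.988, 0.157, 0.001]
contact_force: [-0.5, -0.6, 6.7]
gripper_width: 0.281
```

Call:
drive_tool --commands "10 0 0 0 0;10 0 0 -0.5 0;10 0 0 -1 0;10 0 0 -1 0;10 0 0 -1 0;10 0 0 -1 0;10 0 0 -1 0;10 0 0 -0.5 0"

```text
time: 7.35
tool_pos: [0.538, 0.1785, 0.1875]
tool_rot: [-0.0, 0.988, 0.157, 0.002]
contact_force: [-0.2, -0.5, -0.2]
gripper_width: 0.275
```

```bash
python3 -c "
from h import *
print(manip.state()['gripper_width'])
go(.561,-.037,.18,18)"
```

```text
0.2746107814547498
at [0.538  0.1785 0.1875] th 18.0 units [-1.49  7.07  0.25] turn(after shift) 0.0 t=7.3
```

Call:
drive_tool --commands "10 -0.1 1 0 0;10 -0.2 1 0 0;10 -0.2 1 0 0;10 -0.2 1 0 0;10 -0.2 1 0 0;10 -0.2 1 0 0;10 -0.2 1 0 0;10 -0.19 0.07 0 0"

```text
time: 8.35
tool_pos: [0.56, -0.0387, 0.1842]
tool_rot: [-0.0, 0.988, 0.155, -0.001]
contact_force: [-0.1, 0.3, -0.4]
gripper_width: 0.281
```

```bash
python3 - <<'E'
from h import *; import pickle
go(.561,-.037,.18,18)
c,a=snap('scene'); d,b=snap('wrist','w2.png'); pickle.dump(d,open('w2.pkl','wb'));e,s=snap('side')
cv2.imwrite('pics/s2.png',np.hstack([cv2.resize(a[150:280,200:320],(400,433)),cv2.resize(s[100:230,195:315],(400,433))]))
E
```

```text
at [ 0.56   -0.0387  0.1842] th 17.9 units [ 0.05 -0.04  0.14] turn(after shift) -0.1 t=8.3
```

View pics/s2.png

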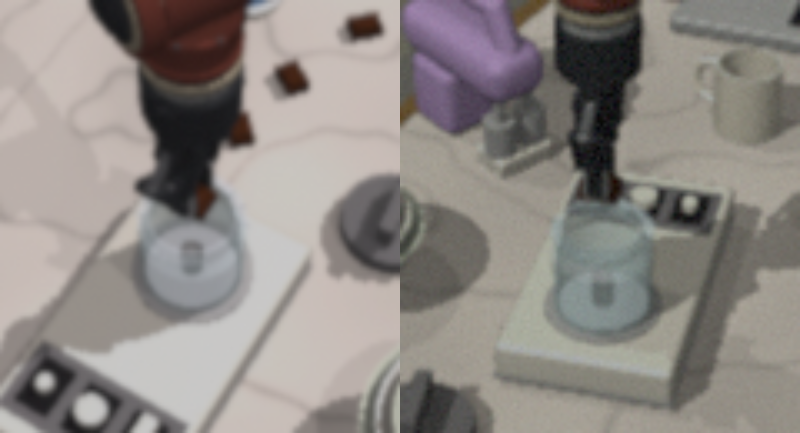

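View pics/w2.png

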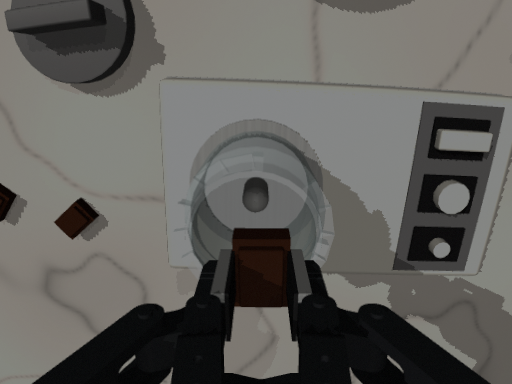

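The wrist view shows the block gripped at (262,265), just on the robot side of the jar mouth. The hub is at (256,190), the keys are clear at (463,140), (452,197) and (439,247), and the deck edges are visible, so I can refit the machine pose from this frame.

```bash
python3 - <<'E'
from h import *; import pickle
c=pickle.load(open('w2.pkl','rb')); im=cv2.imread('pics/w2.png'); g=cv2.cvtColor(im,cv2.COLOR_BGR2GRAY)
K=[]
for b in((434,120,495,158),(430,177,474,220),(424,234,454,262)):
    s=g[b[1]:b[3],b[0]:b[2]]; t,mk=cv2.threshold(s,0,255,cv2.THRESH_OTSU)
    k,l,st,ce=cv2.connectedComponentsWithStats(mk); i=1+st[1:,4].argmax(); K.append(plane(c,[ce[i]+b[:2]],.0625)[0]); print(ce[i]+b[:2],st[i],K[-1].round(4))
K=np.array(K); d=K[0]-K[2]; print('keys yaw',np.degrees(np.arctan2(d[1],d[0])),np.linalg.norm(d))
# subpixel edges: top edge columns and left edge rows
def edge(pts,dirn):
    o=[]
    for (u,v) in pts:
        rng=np.arange(-9,10); pr=[float(g[int(v+(k if dirn=='v' else 0)),int(u+(k if dirn=='h' else 0))]) for k in rng]
        k=rng[np.argmax(np.abs(np.diff(cv2.GaussianBlur(np.array(pr)[None],(3,1),0)[0])))]+.5
        o.append((u+(k if dirn=='h' else 0),v+(k if dirn=='v' else 0)))
    return np.array(o)
def fit(P):
    m=np.median(P,0)
    vx,vy,x,y=cv2.fitLine(P.astype(np.float32),cv2.DIST_HUBER,0,1e-4,1e-4).ravel(); return np.array([vx,vy]),np.array([x,y])
top=plane(c,edge([(u,80+(u-163)*18/342) for u in range(180,495,8)],'v'),.05)[:,:2]
lef=plane(c,edge([(163+(v-80)*7/188,v) for v in range(95,255,6)],'h'),.05)[:,:2]
for n,P in(('top',top),('left',lef)): print(n,*fit(P),np.degrees(np.arctan2(*fit(P)[0][::-1]))%180)
vt,pt=fit(top); vl,pl=fit(lef)
ky=(np.degrees(np.arctan2(d[1],d[0]))); 
print('hub top',plane(c,[[256,180],[256,192]],.092))
for yaw in (ky,15.5,16.5):
    ex=np.array([np.cos(np.radians(yaw)),np.sin(np.radians(yaw))]); ey=np.array([-ex[1],ex[0]])
    m=K[:,:2].mean(0); print(yaw,'O keys',m+.095*ey,'x from top edge',(pt-m)@ex-.085,'y from left',(pl-m)@ey-.245,'jar',m+.165*ey)
J=m+.165*ey
yaw=ky;ex=np.array([np.cos(np.radians(yaw)),np.sin(np.radians(yaw))]); ey=np.array([-ex[1],ex[0]]);J=m+.165*ey
th=np.linspace(0,6.28,80); v=im.copy()
for r,z,col in((.04,.148,(0,0,255)),(.036,.148,(0,0,255)),(.047,.05,(0,255,0)),(.01,.092,(255,0,0))): cv2.polylines(v,[proj(c,np.c_[J[0]+r*np.cos(th),J[1]+r*np.sin(th),0*th+z]).round().astype(int)],1,col,1)
for s in(1,-1): cv2.circle(v,tuple(proj(c,[*(J+s*.047*ex),.142])[0].round().astype(int)),3,(0,255,255),1);cv2.circle(v,tuple(proj(c,[*(J+s*.047*ey),.142])[0].round().astype(int)),3,(255,255,0),1)
cv2.imwrite('pics/w2v.png',cv2.resize(v[70:300,130:370],None,fx=2.5,fy=2.5,interpolation=cv2.INTER_CUBIC)); go(*J,.16,18)
E
```

```text
[463.93697868 140.40500463] [   3    9   56   23 1079] [ 0.6474 -0.1796  0.0625]
[452.28208092 196.67861272] [  7   4  33  33 865] [ 0.6019 -0.1929  0.0625]
[439.36038961 247.53896104] [  5   4  21  20 308] [ 0.5558 -0.205   0.0625]
keys yaw 15.502754184187918 0.09510452107299357
top [ 0.266875   -0.96373117] [ 0.65221363 -0.06603009] 105.4784
left [0.9639368 0.2661312] [0.5404633  0.04111053] 15.434177
hub top [[ 0.57335354 -0.03013127  0.092     ]
 [ 0.56475795 -0.03286893  0.092     ]]
15.502754184187918 O keys [ 0.57631875 -0.10095783] x from top edge -0.002530702527885245 y from left -0.003516814331423007 jar [ 0.55760882 -0.0335046 ]
15.5 O keys [ 0.57632315 -0.10095661] x from top edge -0.0025359119936043534 y from left -0.0035166501266740424 jar [ 0.55761646 -0.03350248]
16.5 O keys [ 0.57472934 -0.10141363] x from top edge -0.000657059859179826 y from left -0.003612944994350248 jar [ 0.55484826 -0.03429625]
at [ 0.5598 -0.0367  0.1844] th 18.0 units [-0.04 -0.12  0.81] turn(after shift) 0.0 t=8.5
```

View pics/w2v.png

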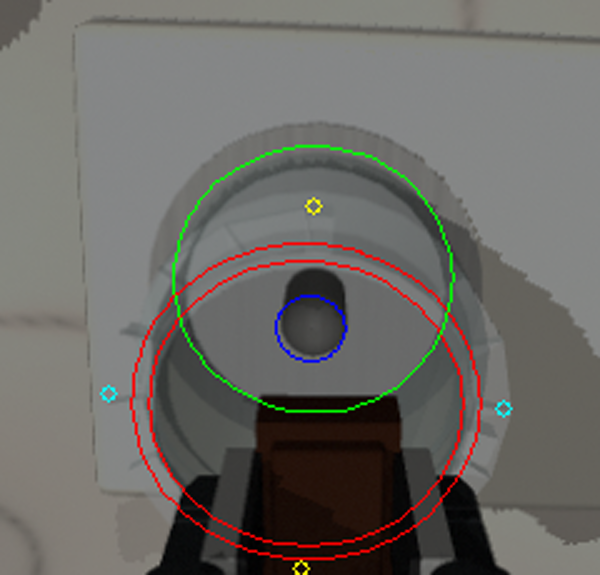

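Call:
drive_tool --commands "10 0.2 -0.05 0 0;10 0 0 0.4 0;10 0 0 0.5 0;10 0 0 0 0;50 0 0 0 0;50 0 0 0 0;50 0 0 -0.3 0;50 0 0 -0.6 0"

```text
time: 9.5
tool_pos: [0.5654, -0.034, 0.1854]
tool_rot: [-0.0, 0.988, 0.157, -0.0]
contact_force: [0.9, -0.3, -0.1]
gripper_width: 0.582
```

```bash
python3 - <<'E'
from h import *
from m import blobs
c,im=snap('side'); print([(b[2].tolist(),b[3]) for b in blobs('side',im,c) if b[5][2]>b[5][0]*1.6 and b[5][2]<65])
c,s=snap('scene'); cv2.imwrite('pics/s3.png',np.hstack([cv2.resize(s[150:280,200:320],(400,433)),cv2.resize(im[100:230,195:315],(400,433))]))
go(.4515,.1268,.19,146)
E
```

```text
[([0.0717, -2.482], np.float64(92.0)), ([0.4486, 0.1291], np.float64(142.0)), ([0.439, 0.2174], np.float64(158.0)), ([0.5373, 0.3649], np.float64(76.0)), ([0.4436, 0.3272], np.float64(69.0))]
at [ 0.5676 -0.0344  0.1889] th 18.0 units [-2.02 -6.31 -0.07] turn(after shift) 52.0 t=9.6
```

Call:
drive_tool --commands "50 -0.3 -1 0 0;50 -0.3 -1 0 0;50 -0.3 -1 0 0;50 -0.3 -1 0.2 0;50 -0.3 -1 0.4 0;50 -0.3 -1 0.4 0;50 -0.22 -0.31 0.4 0;50 0 0 0.4 10.4"

```text
time: 10.6
tool_pos: [0.4492, 0.1275, 0.1306]
tool_rot: [0.0, 0.998, 0.065, 0.0]
contact_force: [-1.2, 0.5, -0.2]
gripper_width: 0.583
```

Call:
drive_tool --commands "50 0 0 0.5 10.4;50 0 0 0.5 10.4;50 0 0 0.4 10.4;50 0 0 0.4 10.4;50 0 0 0 0;50 0 0 0 0;50 0 0 0 0;50 0 0 0 0"

```text
time: 11.6
tool_pos: [0.4498, 0.1273, 0.0774]
tool_rot: [-0.0, 0.956, -0.292, 0.0]
contact_force: [-0.0, 0.7, -0.8]
gripper_width: 0.587
```

```bash
python3 look.py .4515 .1268 146
```

```text
[260. 209.] 2450 [0.4528 0.1267] 145.0 [0.028 0.04 ] [12. 18. 32.]
at [0.4498 0.1273 0.0773] th -33.9 units [ 0.06 -0.02  2.44] turn(after shift) 0.1 t=11.7
scene [([0.4471, 0.323], np.float64(60.0)), ([0.5403, 0.3596], np.float64(69.0)), ([0.4516, 0.1253], np.float64(144.0))]
side [([0.4487, 0.1288], np.float64(144.0)), ([0.4393, 0.2173], np.float64(155.0)), ([0.5367, 0.3646], np.float64(72.0)), ([0.4437, 0.3275], np.float64(63.0))]
```

Call:
drive_tool --commands "50 0.06 0 0.9 0;50 0 0 0.9 0;50 0 0 0.5 0;50 0 0 0 0;10 0 0 0 0;10 0 0 0 0;10 0 0 0 0;10 0 0 0 0"

```text
time: 12.75
tool_pos: [0.4522, 0.1265, 0.0093]
tool_rot: [-0.001, 0.956, -0.292, 0.001]
contact_force: [-1.2, 0.1, 6.5]
gripper_width: 0.266
```

Call:
drive_tool --commands "10 0 0 0 0;10 0 0 -0.6 0;10 0 0 -1 0;10 0 0 -1 0;10 0 0 -1 0;10 0 0 -1 0;10 0 0 -1 0;10 0 0 -0.3 0"

```text
time: 13.75
tool_pos: [0.4521, 0.1264, 0.1872]
tool_rot: [-0.001, 0.956, -0.292, 0.002]
contact_force: [1.0, -0.2, -0.5]
gripper_width: 0.265
```

```bash
python3 -c "
from h import *
print(manip.state()['gripper_width'])
go(.558,-.035,.180)"
```

```text
0.2653345447455941
at [0.4521 0.1264 0.1872] th -34.0 units [5.93 2.49 0.25]  t=13.8
```

Call:
drive_tool --commands "10 0.9 0.4 0 0;10 0.95 0.42 0 0;10 0.95 0.42 0 0;10 0.95 0.42 0 0;10 0.95 0.42 0 0;10 0.95 0.41 0 0;10 0 0 0 0;10 0 0 0.6 0"

```text
time: 14.75
tool_pos: [0.5502, -0.0301, 0.1668]
tool_rot: [-0.0, 0.956, -0.292, 0.001]
contact_force: [1.2, 0.2, 0.2]
gripper_width: 0.266
```

Call:
drive_tool --commands "10 0 0 0.45 0;10 0 0 0 0;50 0 0 0 0;50 0 0 0 0;50 0 0 -0.3 0;50 0 0 -0.7 0;50 0 0 0 0;50 0 0 0 0"

```text
time: 15.75
tool_pos: [0.55, -0.0304, 0.1839]
tool_rot: [-0.0, 0.956, -0.292, 0.001]
contact_force: [-0.1, 1.2, -1.1]
gripper_width: 0.586
```

```bash
python3 - <<'E'
from h import *
from m import blobs
c,im=snap('side'); print([(b[2].tolist(),b[3]) for b in blobs('side',im,c) if b[5][2]>b[5][0]*1.6 and b[5][2]<65])
c,s=snap('scene'); w,v=snap('wrist'); cv2.imwrite('pics/s4.png',np.hstack([cv2.resize(s[150:280,200:320],(400,433)),cv2.resize(v[0:384,100:420],(400,433))]))
go(.442,.2152,.19,156)
E
```

```text
[([0.0714, -2.4538], np.float64(92.0)), ([0.4389, 0.2174], np.float64(155.0)), ([0.5369, 0.3648], np.float64(75.0)), ([0.4437, 0.3272], np.float64(69.0))]
at [ 0.5493 -0.0303  0.1826] th -34.0 units [-7.54 -4.79 -0.24] turn(after shift) -10.0 t=15.9
```

View pics/s4.png

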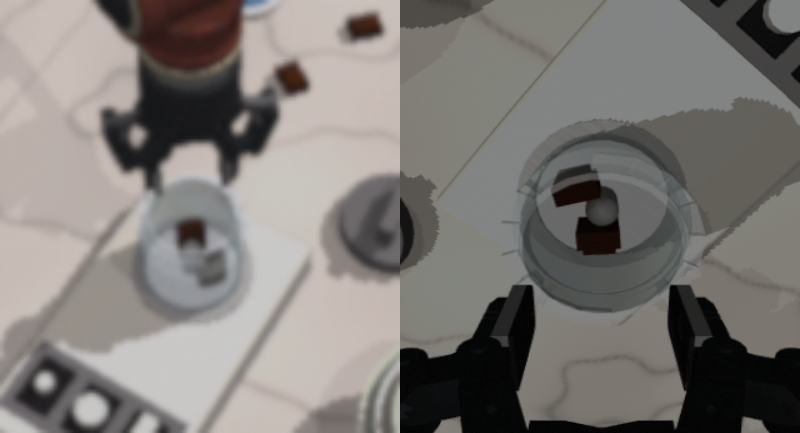

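Both blocks (scene (190,235) and (212,265)) lie on the jar floor beside the hub. I'm going on to the third.

Call:
drive_tool --commands "50 -0.9 -0.55 0 0;50 -0.95 -0.6 0 0;50 -0.95 -0.6 0 0;50 -0.95 -0.6 0 0;50 -0.95 -0.6 0.3 0;50 -0.95 -0.6 0.4 0;50 -0.95 -0.6 0.5 0;50 -0.94 -0.64 0.5 0"

```text
time: 16.9
tool_pos: [0.4416, 0.216, 0.1314]
tool_rot: [0.0, 0.956, -0.292, -0.0]
contact_force: [-0.3, 0.4, 0.1]
gripper_width: 0.581
```

Call:
drive_tool --commands "50 0 0 0.6 -5;50 0 0 0.6 -5;50 0 0 0.5 0;50 0 0 0 0;50 0 0 0 0;50 0 0 0 0;50 0 0 0 0;50 0 0 0 0"

```text
time: 17.9
tool_pos: [0.4427, 0.2152, 0.0817]
tool_rot: [-0.0, 0.978, -0.208, 0.0]
contact_force: [-0.7, -0.5, 0.3]
gripper_width: 0.587
```

```bash
python3 look.py .442 .2152 156
```

```text
[260. 210.] 2254 [0.4435 0.2157] 160.0 [0.027 0.04 ] [10. 16. 31.]
at [0.4426 0.2152 0.0816] th -24.0 units [-0.02  0.01  2.59] turn(after shift) 0.0 t=17.9
scene [([0.447, 0.3233], np.float64(65.0)), ([0.5405, 0.3605], np.float64(66.0)), ([0.4426, 0.2132], np.float64(166.0))]
side [([0.439, 0.2178], np.float64(157.0)), ([0.5369, 0.3646], np.float64(72.0)), ([0.4435, 0.3274], np.float64(67.0))]
```

Call:
drive_tool --commands "50 0 0 0.9 -3;50 0 0 0.9 0;50 0 0 0.58 0;50 0 0 0 0;10 0 0 0 0;10 0 0 0 0;10 0 0 0 0;10 0 0 0 0"

```text
time: 19.05
tool_pos: [0.4447, 0.2154, 0.0126]
tool_rot: [-0.0, 0.983, -0.182, 0.002]
contact_force: [-0.5, -3.3, 8.1]
gripper_width: 0.178
```

Call:
drive_tool --commands "10 0 0 0 0;10 0 0 -0.6 0;10 0 0 -1 0;10 0 0 -1 0;10 0 0 -1 0;10 0 0 -1 0;10 0 0 -1 0;10 0 0 -0.3 0"

```text
time: 20.05
tool_pos: [0.4437, 0.2157, 0.1905]
tool_rot: [-0.001, 0.983, -0.182, 0.003]
contact_force: [0.7, -0.3, -0.4]
gripper_width: 0.177
```

```bash
python3 -c "
from h import *
print(manip.state()['gripper_width'])
go(.558,-.035,.180)"
```

```text
0.1766018411949801
at [0.4437 0.2157 0.1905] th -21.0 units [6.55 6.44 0.36]  t=20.1
```

Call:
drive_tool --commands "10 0.9 0.92 0 0;10 0.94 0.95 0 0;10 0.94 0.95 0 0;10 0.94 0.95 0 0;10 0.94 0.95 0 0;10 0.94 0.95 0 0;10 0.95 0.97 0 0;10 0 0 0.3 0"

```text
time: 21.05
tool_pos: [0.5554, -0.0432, 0.178]
tool_rot: [0.0, 0.983, -0.184, 0.0]
contact_force: [-0.3, -0.1, -0.5]
gripper_width: 0.18
```

Call:
drive_tool --commands "10 0 0 0.55 0;10 0 0 0 0;50 0 0 0 0;50 0 0 0 0;50 0 0 -0.3 0;50 0 0 -0.6 0;50 0 0 0 0;50 0 0 0 0"

```text
time: 22.05
tool_pos: [0.5548, -0.0412, 0.1889]
tool_rot: [0.0, 0.983, -0.182, 0.0]
contact_force: [-0.1, 0.2, 0.4]
gripper_width: 0.586
```

```bash
python3 - <<'E'
from h import *
from m import blobs
c,im=snap('side'); print([(b[2].tolist(),b[3]) for b in blobs('side',im,c) if b[5][2]>b[5][0]*1.6 and b[5][2]<65])
w,v=snap('wrist','w5.png')
go(.4452,.3254,.19,67)
E
```

```text
[([0.0717, -2.4615], np.float64(92.0)), ([0.537, 0.3647], np.float64(74.0)), ([0.4436, 0.3273], np.float64(70.0))]
at [ 0.5543 -0.0411  0.1879] th -21.0 units [ -7.77 -10.1   -0.06] turn(after shift) -88.0 t=22.1
```

Call:
drive_tool --commands "50 -0.75 -0.95 0 0;50 -0.77 -1 0 0;50 -0.77 -1 0 0;50 -0.77 -1 0 0;50 -0.77 -1 0 0;50 -0.77 -1 0.1 0;50 -0.77 -1 0.2 0;50 -0.77 -1 0.2 0"

```text
time: 23.15
tool_pos: [0.4672, 0.2485, 0.1726]
tool_rot: [0.0, 0.983, -0.182, -0.0]
contact_force: [1.1, -0.3, -1.1]
gripper_width: 0.584
```

Call:
drive_tool --commands "50 -0.77 -1 0.2 0;50 -0.77 -1 0.2 0;50 -0.1 -0.15 0.2 0;50 0 0 0.3 -10.6;50 0 0 0.3 -10.6;50 0 0 0.3 -10.6;50 0 0 0.3 -10.6;50 0 0 0.3 -10.6"

```text
time: 24.15
tool_pos: [0.4453, 0.3243, 0.1096]
tool_rot: [0.0, 0.96, 0.278, -0.0]
contact_force: [0.6, 0.5, -0.1]
gripper_width: 0.591
```

Call:
drive_tool --commands "50 0 0 0.3 -10.6;50 0 0 0.3 -10.6;50 0 0 0.3 -10.6;50 0 0 0 -3.2;50 0 0 0 0;50 0 0 0 0;50 0 0 0 0;50 0 0 0 0"

```text
time: 25.15
tool_pos: [0.4452, 0.3253, 0.0835]
tool_rot: [0.0, 0.834, 0.552, 0.0]
contact_force: [-0.5, 0.3, -0.2]
gripper_width: 0.584
```

```bash
python3 look.py .4452 .3254 67
```

```text
[261. 206.] 2318 [0.4469 0.3264] 57.0 [0.026 0.044] [12. 19. 33.]
at [0.4452 0.3254 0.0835] th 67.0 units [ 0.   -0.    2.65] turn(after shift) 0.0 t=25.2
scene [([0.4466, 0.3234], np.float64(66.0)), ([0.5403, 0.3602], np.float64(65.0))]
side [([0.5369, 0.3646], np.float64(72.0)), ([0.4435, 0.3274], np.float64(67.0))]
```

Call:
drive_tool --commands "50 0.03 0 0.9 3;50 0 0 0.9 0;50 0 0 0.7 0;50 0 0 0 0;10 0 0 0 0;10 0 0 0 0;10 0 0 0 0;10 0 0 0 0"

```text
time: 26.3
tool_pos: [0.4467, 0.3269, 0.0101]
tool_rot: [0.0, 0.848, 0.53, 0.001]
contact_force: [-1.0, 0.6, 7.0]
gripper_width: 0.259
```

Call:
drive_tool --commands "10 0 0 0 0;10 0 0 -0.6 0;10 0 0 -1 0;10 0 0 -1 0;10 0 0 -1 0;10 0 0 -1 0;10 0 0 -1 0;10 0 0 -0.3 0"

```text
time: 27.3
tool_pos: [0.4466, 0.3267, 0.1887]
tool_rot: [0.0, 0.848, 0.53, 0.003]
contact_force: [-0.1, -0.1, -0.5]
gripper_width: 0.262
```

```bash
python3 -c "
from h import *
print(manip.state()['gripper_width'])
go(.558,-.035,.180)"
```

```text
0.2623505567481092
at [0.4466 0.3267 0.1887] th 64.0 units [-9.21  8.62  0.28]  t=27.3
```

Call:
drive_tool --commands "10 -0.95 0.93 0 0;10 -1 0.96 0 0;10 -1 0.96 0 0;10 -1 0.96 0 0;10 -1 0.96 0 0;10 -1 0.96 0 0;10 -1 0.96 0 0;10 -1 0.96 0 0"

```text
time: 28.3
tool_pos: [0.547, 0.01, 0.1845]
tool_rot: [-0.001, 0.848, 0.53, -0.001]
contact_force: [0.1, 0.3, 0.2]
gripper_width: 0.258
```

Call:
drive_tool --commands "10 -1 0.97 0 0;10 0 0 0 0;10 0 0 0.4 0;10 0 0 0.5 0;10 0 0 0 0;50 0 0 0 0;50 0 0 0 0;50 0 0 -0.4 0"

```text
time: 29.3
tool_pos: [0.5599, -0.0283, 0.1703]
tool_rot: [-0.0, 0.848, 0.53, -0.001]
contact_force: [0.2, 0.4, -0.0]
gripper_width: 0.586
```

```bash
python3 - <<'E'
from h import *
from m import blobs
c,im=snap('side'); print([(b[2].tolist(),b[3]) for b in blobs('side',im,c) if b[5][2]>b[5][0]*1.6 and b[5][2]<65])
go(.5385,.3625,.19,68)
E
```

```text
[([0.0723, -2.4705], np.float64(92.0)), ([0.5369, 0.3644], np.float64(72.0))]
at [ 0.5614 -0.0286  0.1732] th 64.0 units [11.39 -6.39 -0.57] turn(after shift) -4.0 t=29.4
```

Call:
drive_tool --commands "50 0.8 -0.45 -0.4 0;50 1 -0.55 0 0;50 1 -0.55 0 0;50 1 -0.55 0 0;50 1 -0.55 0 0;50 1 -0.55 0 0;50 1 -0.55 0.1 0;50 1 -0.55 0.2 0"

```text
time: 30.35
tool_pos: [0.5476, 0.2397, 0.175]
tool_rot: [0.0, 0.848, 0.53, 0.001]
contact_force: [0.5, -0.1, 0.6]
gripper_width: 0.59
```

Call:
drive_tool --commands "50 1 -0.55 0.4 0;50 1 -0.55 0.4 0;50 1 -0.55 0.4 0;50 0.59 -0.44 0.5 0;50 0 0 0.7 -4;50 0 0 0.7 0;50 0 0 0 0;50 0 0 0 0"

```text
time: 31.35
tool_pos: [0.5382, 0.3625, 0.081]
tool_rot: [0.0, 0.829, 0.559, 0.0]
contact_force: [0.3, 0.4, 0.7]
gripper_width: 0.585
```

```bash
python3 look.py .5385 .3625 68
```

```text
[262. 207.] 2338 [0.5406 0.3638] 64.0 [0.026 0.043] [12. 18. 33.]
at [0.5385 0.3627 0.0815] th 68.0 units [-0.01 -0.    2.58] turn(after shift) -0.0 t=31.4
scene [([0.54, 0.3602], np.float64(64.0))]
side [([0.5372, 0.3646], np.float64(74.0))]
```

Call:
drive_tool --commands "50 0.03 0.02 0.9 0;50 0 0 0.9 0;50 0 0 0.63 0;50 0 0 0 0;10 0 0 0 0;10 0 0 0 0;10 0 0 0 0;10 0 0 0 0"

```text
time: 32.5
tool_pos: [0.5399, 0.364, 0.0094]
tool_rot: [0.0, 0.829, 0.559, 0.002]
contact_force: [-0.4, -0.6, 6.8]
gripper_width: 0.267
```

Call:
drive_tool --commands "10 0 0 0 0;10 0 0 -0.6 0;10 0 0 -1 0;10 0 0 -1 0;10 0 0 -1 0;10 0 0 -1 0;10 0 0 -1 0;10 0 0 -0.3 0"

```text
time: 33.5
tool_pos: [0.5397, 0.3639, 0.188]
tool_rot: [0.0, 0.829, 0.559, 0.002]
contact_force: [-0.3, -0.3, -0.7]
gripper_width: 0.267
```

```bash
python3 -c "
from h import *
print(manip.state()['gripper_width'])
go(.558,-.035,.180)"
```

```text
0.26700874109842143
at [0.5397 0.3639 0.188 ] th 68.0 units [-12.1    5.54   0.24]  t=33.5
```

Call:
drive_tool --commands "10 -0.8 0.37 0 0;10 -1 0.46 0 0;10 -1 0.46 0 0;10 -1 0.46 0 0;10 -1 0.46 0 0;10 -1 0.46 0 0;10 -1 0.46 0 0;10 -1 0.46 0 0"

```text
time: 34.5
tool_pos: [0.5502, 0.1049, 0.1835]
tool_rot: [-0.0, 0.829, 0.559, -0.001]
contact_force: [-0.1, 0.3, -0.0]
gripper_width: 0.266
```

Call:
drive_tool --commands "10 -1 0.46 0 0;10 -1 0.46 0 0;10 -1 0.46 0 0;10 -1 0.46 0 0;10 -0.3 0.11 0 0;10 0 0 0.4 0;10 0 0 0.5 0;10 0 0 0 0"

```text
time: 35.5
tool_pos: [0.5552, -0.0343, 0.1546]
tool_rot: [-0.002, 0.829, 0.56, -0.002]
contact_force: [-0.4, 0.4, -0.8]
gripper_width: 0.268
```

Call:
drive_tool --commands "50 0 0 0 0;50 0 0 0 0;50 0 0 -0.5 0;50 0 0 -0.8 0;50 -0.5 0 -0.8 0;50 -0.7 0 -0.8 0;50 -0.7 0 0 0;50 0 0 0 0"

```text
time: 36.5
tool_pos: [0.5359, -0.0894, 0.2465]
tool_rot: [0.001, 0.829, 0.559, 0.001]
contact_force: [0.4, 0.2, -0.1]
gripper_width: 0.587
```

```bash
python3 - <<'E'
from h import *; import pickle
from m import blobs
for n in('side','scene'):
    c,im=snap(n,n+'6.png'); print([(b[2].tolist(),b[3]) for b in blobs(n,im,c) if b[5][2]>b[5][0]*1.6 and b[5][2]<65])
w,v=snap('wrist','w6.png'); pickle.dump(w,open('w6.pkl','wb')); print(w[2]); go(.636,.155,.19,110)
E
```

```text
[]
[([0.5029, 0.0048], np.float64(93.0))]
[ 0.56829837 -0.00959266  0.38854698]
at [ 0.5357 -0.0879  0.2448] th 68.0 units [8.76 0.07 1.83] turn(after shift) -42.0 t=36.6
```

View pics/w6.png

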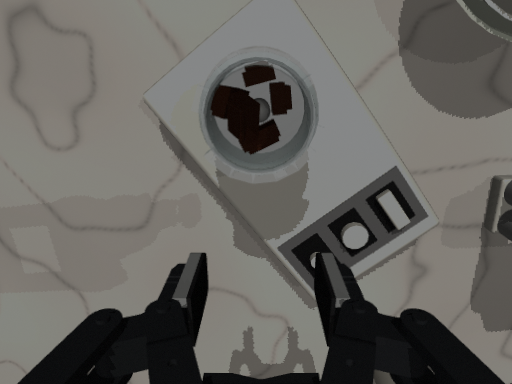

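All five blocks are inside the jar, in the cluster from (230,70) to (290,150). The rim circle shows clearly around (258,112).

```bash
python3 - <<'E'
from h import *; import pickle
c=pickle.load(open('w6.pkl','rb')); im=cv2.imread('pics/w6.png'); g=cv2.GaussianBlur(cv2.cvtColor(im,cv2.COLOR_BGR2GRAY),(3,3),0).astype(np.float32)
J0=np.array([.5576,-.0335]); 
z=.148; A=np.radians(np.arange(0,360,4)); rr=np.arange(.030,.056,.0003)
P=np.array([[[J0[0]+r*np.cos(a),J0[1]+r*np.sin(a),z] for r in rr] for a in A])
uv=proj(c,P).reshape(len(A),len(rr),2).astype(np.float32)
S=cv2.remap(g,uv[...,0],uv[...,1],cv2.INTER_LINEAR)
v=cv2.resize(cv2.convertScaleAbs(S,alpha=1.6),(len(rr)*6,450)); 
for i,r in enumerate(rr):
    if abs((r*1000)%5)<.29: cv2.putText(v,'%d'%round(r*1000),(i*6,12),0,.4,255,1); v[14:20,i*6]=255
w=im.copy(); th=np.linspace(0,6.28,90)
for r,col in((.04,(0,0,255)),(.036,(0,255,255))): cv2.polylines(w,[proj(c,np.c_[J0[0]+r*np.cos(th),J0[1]+r*np.sin(th),0*th+z]).round().astype(int)],1,col,1)
cv2.imwrite('pics/unw.png',np.hstack([v[:,:],cv2.resize(cv2.cvtColor(w,cv2.COLOR_BGR2GRAY)[40:190,190:330],None,fx=3,fy=3,interpolation=cv2.INTER_CUBIC)])[:, :800] if 0 else v)
w=cv2.convertScaleAbs(w,alpha=1.5); cw=cv2.resize(w[40:190,190:330],(420,450),interpolation=cv2.INTER_CUBIC)
vv=cv2.resize(v,(370,450)); cv2.imwrite('pics/rim.png',np.hstack([cv2.cvtColor(vv,cv2.COLOR_GRAY2BGR),cw]))
E
```

```text
(no output)
```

View pics/rim.png

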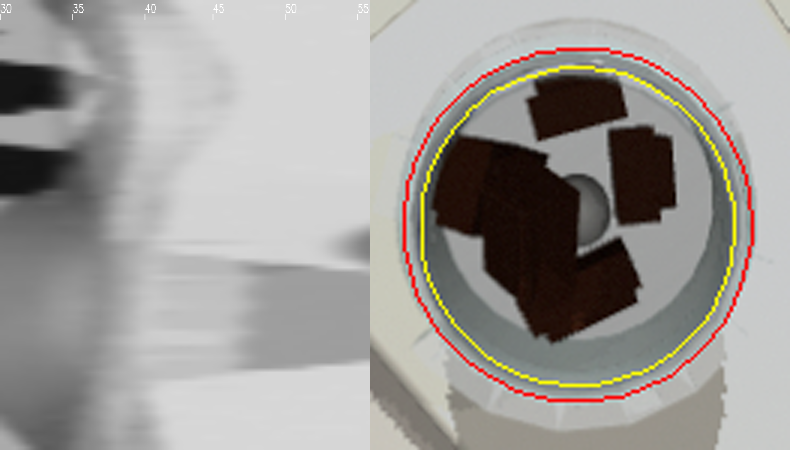

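```bash
python3 -c "
from h import *
go(.6565,.0986,.17,110)"
```

```text
at [ 0.5357 -0.0879  0.2448] th 68.0 units [7.27 1.41 2.5 ] turn(after shift) -42.0 t=36.6
```

Call:
drive_tool --commands "50 0.9 0.15 0 0;50 0.9 0.18 0 0;50 0.9 0.18 0 0;50 0.9 0.18 0 0;50 0.9 0.18 0 0;50 0.9 0.18 0 0;50 0.9 0.18 0.2 0;50 0.97 0.18 0.3 0"

```text
time: 37.65
tool_pos: [0.6569, 0.0998, 0.2293]
tool_rot: [-0.0, 0.829, 0.56, 0.0]
contact_force: [0.0, -0.8, 0.4]
gripper_width: 0.584
```

Call:
drive_tool --commands "50 0 0 0.5 -10.5;50 0 0 0.5 -10.5;50 0 0 0.5 -10.5;50 0 0 0.5 -10.5;50 0 0 0 0;50 0 0 0 0;50 0 0 0 0;50 0 0 0 0"

```text
time: 38.65
tool_pos: [0.6568, 0.0981, 0.1704]
tool_rot: [0.0, 0.574, 0.819, 0.0]
contact_force: [0.2, 0.1, -0.5]
gripper_width: 0.586
```

```bash
python3 - <<'E'
from h import *; import pickle
w,v=snap('wrist','w7.png'); pickle.dump(w,open('w7.pkl','wb')); print(w[2]); go(.636,.155,.08,110)
E
```

```text
[0.62855474 0.17777505 0.31364411]
at [0.6567 0.098  0.1702] th 110.0 units [ 2.02 -0.    3.01] turn(after shift) -0.0 t=38.7
```

View pics/w7.png

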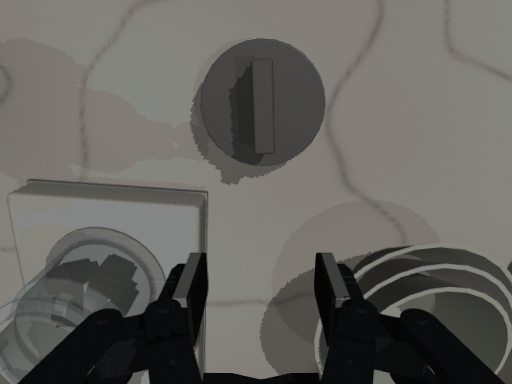

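The lid is seen from near: disc centred at about (263,101), bar top from (262,60) to (264,153).

```bash
python3 - <<'E'
from h import *; import pickle
c=pickle.load(open('w7.pkl','rb')); im=cv2.imread('pics/w7.png'); g=cv2.GaussianBlur(cv2.cvtColor(im,cv2.COLOR_BGR2GRAY),(3,3),0)
A=np.radians(np.arange(-80,150,3)); pts=[]   # image angles on side away from shadow
for a in A:
    r=np.arange(50,74,.5); u=(263+r*np.cos(a)).astype(np.float32); v=(101+r*np.sin(a)).astype(np.float32)
    s=cv2.remap(g,u[None],v[None],cv2.INTER_LINEAR)[0].astype(float); d=np.diff(s); k=d.argmax()
    if d[k]>2: pts.append((u[k],v[k]))
P=plane(c,pts,.022)[:,:2]
(cx,cy),r=np.linalg.lstsq(np.c_[2*P,np.ones(len(P))],(P**2).sum(1),rcond=None)[0][:2],0
q=np.hypot(*(P-[cx,cy]).T); k=abs(q-np.median(q))<.0012; P=P[k]
s=np.linalg.lstsq(np.c_[2*P,np.ones(len(P))],(P**2).sum(1),rcond=None)[0]; print('lid disc',s[:2],'r',np.sqrt(s[2]+s[0]**2+s[1]**2),len(P))
B=plane(c,[[252,60],[272,60],[274,153],[255,153]],.052)[:,:2]; print('bar',B.mean(0)); 
a=(B[0]+B[1]-B[2]-B[3])/2; print(np.degrees(np.arctan2(a[1],a[0])),np.linalg.norm(a))
# edge fit of right & left bar edge rows
for u0,u1 in((252,255),(272,274)):
    L=[]
    for v in range(68,148,4):
        uu=u0+(u1-u0)*(v-60)/93; rr=np.arange(uu-5,uu+5.1,.5).astype(np.float32); sl=cv2.remap(g,rr[None],np.full((1,len(rr)),v,np.float32),cv2.INTER_LINEAR)[0].astype(float)
        L.append((rr[abs(np.diff(sl)).argmax()]+.25,v))
    Q=plane(c,L,.052)[:,:2]; f=cv2.fitLine(Q.astype(np.float32),cv2.DIST_HUBER,0,1e-4,1e-4).ravel(); print('edge',np.degrees(np.arctan2(f[1],f[0]))%180,f[2:])
E
```

```text
lid disc [0.63789154 0.15769851] r 0.0514160033126594 65
bar [0.6384173  0.15774007]
111.6659554386609 0.06794968825459152
edge 111.497185 [0.6284474  0.16278674]
edge 111.70075 [0.6414868  0.16615228]
```

```bash
python3 -c "
from h import *
go(.638,.1577,.033,111.6)"
```

```text
at [0.6567 0.098  0.1702] th 110.0 units [2.08 0.09 4.57] turn(after shift) -1.6 t=38.7
```

Call:
drive_tool --commands "50 0.8 0.03 0.3 0;50 0.8 0.03 0.6 0;50 0.48 0.03 0.6 0;50 0 0 0.9 -1.6;50 0 0 0.6 0;50 0 0 0 0;50 0 0 0 0;50 0 0 0 0"

```text
time: 39.7
tool_pos: [0.6386, 0.1576, 0.0811]
tool_rot: [0.001, 0.562, 0.827, 0.001]
contact_force: [-0.2, 0.1, 0.5]
gripper_width: 0.587
```

```bash
python3 -c "
from h import *
go(.638,.1577,.032,111.6)"
```

```text
at [0.6386 0.1576 0.0811] th 111.6 units [ 0.01 -0.02  1.63] turn(after shift) 0.0 t=39.7
```

Call:
drive_tool --commands "50 0 -0.02 0.8 0;50 0 0 0.8 0;50 0 0 0 0;5 0 0 0 0;5 0 0 0 0;5 0 0 0 0;5 0 0 0 0;5 0 0 0 0"

```text
time: 40.7
tool_pos: [0.6386, 0.1575, 0.0337]
tool_rot: [0.001, 0.562, 0.827, 0.001]
contact_force: [0.1, -0.4, 5.6]
gripper_width: 0.169
```

Call:
drive_tool --commands "5 0 0 0 0;5 0 0 -0.5 0;5 0 0 -1 0;5 0 0 -1 0;5 0 0 -1 0;5 0 0 -1 0;5 0 0 -1 0;5 0 0 -0.5 0"

```text
time: 41.7
tool_pos: [0.6375, 0.1575, 0.2139]
tool_rot: [0.001, 0.562, 0.827, 0.001]
contact_force: [0.0, -0.4, -1.4]
gripper_width: 0.171
```

```bash
python3 - <<'E'
from h import *; import pickle
print(manip.state()['gripper_width'],manip.state()['contact_force'])
w,v=snap('wrist'); pickle.dump(w,open('w8.pkl','wb')); c,a=snap('scene','sc8.png'); d,b=snap('side','sd8.png'); cv2.imwrite('pics/g8.png',np.hstack([cv2.resize(v[150:384,100:412],(400,300)),cv2.resize(b[80:230,120:320],(400,300))]))
go(.557,-.0335,.20,105.5); print(manip.state()['joint_pos'])
E
```

```text
0.1711433865834442 [ 0.01827283 -0.36748307 -1.41499943]
at [0.6371 0.1574 0.2118] th 111.6 units [-4.93 -4.83  0.39] turn(after shift) 6.1 t=41.9
[ 1.28859897e-01  1.36605632e-01  1.55597735e+00  4.68722421e-05
  1.44827634e+00 -2.48555354e-01]
```

View pics/g8.png

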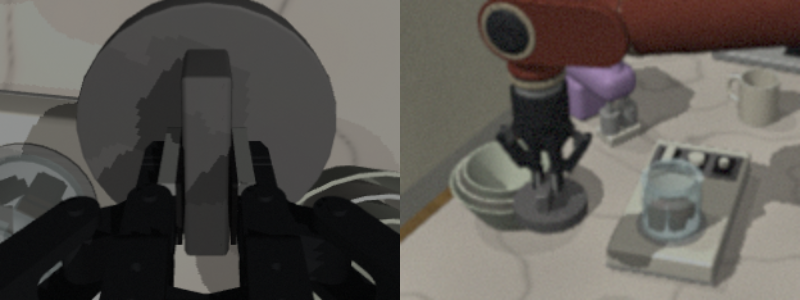

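The left (wrist) view shows the bar gripped squarely between the pads with the lid level. The right (side) view shows the lid clear of the table.

Call:
drive_tool --commands "5 -0.5 -0.5 0 0;5 -0.85 -0.83 0 0;5 -0.85 -0.83 0 0;5 -0.85 -0.83 0 0;5 -0.85 -0.83 0 0;5 -0.7 -0.68 0 0;5 -0.33 -0.33 0 0;5 0 0 0 6.1"

```text
time: 42.85
tool_pos: [0.5557, -0.0345, 0.2103]
tool_rot: [-0.001, 0.607, 0.795, -0.0]
contact_force: [-0.8, -0.3, -1.2]
gripper_width: 0.166
```

Call:
drive_tool --commands "5 0 0 0 0;5 0 0 0 0;5 0 0 0 0;5 0 0 0 0;5 0 0 0 0;5 0 0 0 0;5 0 0 0 0;5 0 0 0 0"

```text
time: 43.85
tool_pos: [0.5568, -0.0335, 0.2115]
tool_rot: [-0.0, 0.605, 0.796, -0.0]
contact_force: [0.2, -1.1, -2.2]
gripper_width: 0.17
```

```bash
python3 - <<'E'
from h import *
go(.557,-.0335,.180,105.5); print(manip.state()['contact_force'])
E
```

```text
at [ 0.5568 -0.0335  0.2115] th 105.5 units [-0.    0.01  1.05] turn(after shift) 0.0 t=43.9
[ 0.19185721 -1.1272365  -2.2363788 ]
```

Call:
drive_tool --commands "5 0 0 0.4 0;5 0 0 0.4 0;5 0 0 0.1 0;5 0 0 0.1 0;5 0 0 0.05 0;5 0 0 0.05 0;5 0 0 0 0;5 0 0 0 0"

```text
time: 44.85
tool_pos: [0.5569, -0.0335, 0.1787]
tool_rot: [0.0, 0.605, 0.796, 0.0]
contact_force: [0.6, -0.1, -1.0]
gripper_width: 0.17
```

Call:
drive_tool --commands "5 0 0 0.05 0;5 0 0 0.05 0;5 0 0 0 0;5 0 0 0.03 0;5 0 0 0.03 0;5 0 0 0 0;5 0 0 0 0;5 0 0 0 0"

```text
time: 45.85
tool_pos: [0.557, -0.0335, 0.1756]
tool_rot: [0.0, 0.605, 0.796, 0.0]
contact_force: [-4.7, 2.2, 7.0]
gripper_width: 0.171
```

Call:
drive_tool --commands "5 0.02 -0.03 -0.03 0;5 0 0 0 0;5 0 0 0 0;5 0 0 0 -5;5 0 0 0 -10;5 0 0 0 -10;5 0 0 0 -10;5 0 0 0 -10"

```text
time: 46.85
tool_pos: [0.5564, -0.0333, 0.1756]
tool_rot: [0.001, 0.252, 0.968, 0.0]
contact_force: [-0.4, -0.7, 6.1]
gripper_width: 0.165
```

Call:
drive_tool --commands "5 0 0 0 -7;5 0 0 0 -7;5 0 0 0 -5;5 0 0 0.05 0;5 0 0 0.1 0;5 0 0 0.1 0;5 0 0 0 0;5 0 0 0 0"

```text
time: 47.85
tool_pos: [0.5556, -0.0331, 0.1669]
tool_rot: [-0.0, 0.091, 0.996, 0.0]
contact_force: [0.6, -0.3, -2.2]
gripper_width: 0.171
```

Call:
drive_tool --commands "5 0 0 0.03 0;5 0 0 0.03 0;5 0 0 0 0;5 0 0 0 0;5 0 0 0 0;5 0 0 0 0;5 0 0 0 0;5 0 0 0 0"

```text
time: 48.85
tool_pos: [0.5559, -0.0331, 0.1656]
tool_rot: [0.0, 0.091, 0.996, 0.0]
contact_force: [-2.1, 1.2, 4.0]
gripper_width: 0.171
```

Call:
drive_tool --commands "5 0 0 -0.02 10;5 0 0 0 10;5 0 0 0 10;5 0 0 0 10;5 0 0 0 10;5 0 0 0 7;5 0 0 0 4;5 0 0 0 0"

```text
time: 49.85
tool_pos: [0.5561, -0.0335, 0.1657]
tool_rot: [0.0, 0.584, 0.812, 0.0]
contact_force: [0.5, -0.4, -0.1]
gripper_width: 0.172
```

```bash
python3 - <<'E'
from h import *
go(.557,-.0335,.180,105.5); print(manip.state()['contact_force'],manip.state()['ft_torque'])
E
```

```text
at [ 0.5561 -0.0335  0.1657] th 108.6 units [-0.01  0.03 -0.48] turn(after shift) 3.1 t=49.9
[ 0.54439156 -0.38900942 -0.06973006] [-0.08615219 -0.18421644 -0.0534392 ]
```

Call:
drive_tool --commands "5 0 0 0 2;5 0 0 0 2;5 0 0 0 1;5 0 0 0 0;5 0 0 0 0;5 0 0 0 0;5 0 0 0 0;5 0 0 0 0"

```text
time: 50.85
tool_pos: [0.5556, -0.0333, 0.1657]
tool_rot: [-0.0, 0.619, 0.785, -0.0]
contact_force: [-1.3, -2.5, -0.7]
gripper_width: 0.169
```

```bash
python3 - <<'E'
from h import *
go(.557,-.0335,.180,105.5); print(manip.state()['contact_force'],manip.state()['ft_torque'])
E
```

```text
at [ 0.5556 -0.0333  0.1657] th 103.5 units [-0.02  0.04 -0.48] turn(after shift) -2.0 t=50.9
[-1.26224908 -2.4721944  -0.70315558] [-0.4726556   0.22493651  1.28504953]
```

Call:
drive_tool --commands "5 0 0 0 -1.5;5 0 0 0 0;40 0 0 0 0;40 0 0 0 0;40 0 0 0 0;40 0 0 -0.6 0;40 0 0 -0.9 0;40 0 0 -0.5 0"

```text
time: 51.85
tool_pos: [0.5568, -0.0333, 0.2291]
tool_rot: [0.002, 0.609, 0.793, 0.001]
contact_force: [0.1, 0.2, -0.0]
gripper_width: 0.469
```

```bash
python3 - <<'E'
from h import *; import pickle
go(.6478,-.1797,.08,15.5); print(manip.state()['contact_force'])
w,v=snap('wrist');c,a=snap('scene'); d,b=snap('side'); cv2.imwrite('pics/l9.png',np.hstack([cv2.resize(v[0:384,60:452],(400,392)),cv2.resize(b[130:260,190:320],(392,392))]))
E
```

```text
at [ 0.5568 -0.0333  0.2291] th 105.0 units [-5.49  1.65  4.98] turn(after shift) 89.5 t=51.9
[ 0.09681475  0.16996085 -0.02984744]
```

View pics/l9.png

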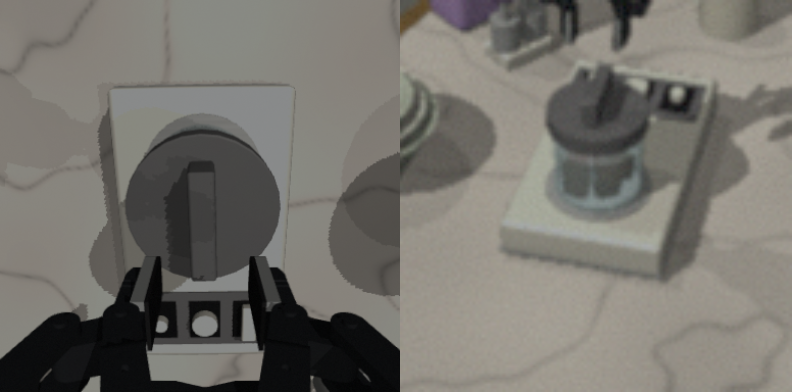

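The left view shows the lid level on the jar with its bar along the machine (deck edges and bar both vertical in the picture). I'm going on to the keys.

Call:
drive_tool --commands "0 -0.7 0.2 0 0;0 -0.9 0.27 0 0;0 -0.9 0.27 0 0;0 -0.9 0.27 0 0;0 -0.9 0.27 0 0;0 -0.9 0.27 0 0;0 -0.29 0.1 0 0;0 0 0 0.2 10.5"

```text
time: 53.0
tool_pos: [0.6465, -0.1805, 0.2191]
tool_rot: [-0.0, 0.681, 0.732, -0.0]
contact_force: [0.4, -0.2, -0.4]
gripper_width: -0.006
```

Call:
drive_tool --commands "0 0 0 0.5 10.5;0 0 0 0.5 10.5;0 0 0 0.5 10.5;0 0 0 0.5 10.5;0 0 0 0.5 10.5;0 0 0 0.5 10.5;0 0 0 0.5 10.5;0 0 0 0.4 5.5"

```text
time: 54.0
tool_pos: [0.6455, -0.1791, 0.1012]
tool_rot: [-0.001, 0.991, 0.133, -0.001]
contact_force: [0.8, 0.3, -0.5]
gripper_width: 0.003
```

```bash
python3 - <<'E'
from h import *
go(.6478,-.1797,.0575,15.5); print(manip.state()['gripper_width'])
E
```

```text
at [ 0.6455 -0.1791  0.1012] th 15.3 units [0.07 0.04 1.46] turn(after shift) -0.2 t=54.0
0.00296930342147735
```

Call:
drive_tool --commands "0 0.04 0.02 0.5 0;0 0 0 0.5 0;0 0 0 0.2 0;0 0 0 0.1 0;0 0 0 0 0;0 0 0 0 0;0 0 0 0 0;0 0 0 0 0"

```text
time: 55.0
tool_pos: [0.6478, -0.1798, 0.0642]
tool_rot: [0.0, 0.991, 0.135, 0.0]
contact_force: [-0.2, -0.2, 0.4]
gripper_width: 0.001
```

```bash
python3 - <<'E'
from h import *
go(.6478,-.1797,.0575,15.5); print(manip.state()['contact_force'])
E
```

```text
at [ 0.6478 -0.1798  0.0642] th 15.5 units [ 0.   -0.    0.22] turn(after shift) 0.0 t=55.0
[-0.23403711 -0.17909337  0.4137033 ]
```

Call:
drive_tool --commands "0 0 0 0.08 0;0 0 0 0.08 0;0 0 0 0.08 0;0 0 0 0.04 0;0 0 0 0 0;0 0 0 0 0;0 0 0 0 0;0 0 0 0 0"

```text
time: 56.0
tool_pos: [0.648, -0.1799, 0.0579]
tool_rot: [0.0, 0.991, 0.135, 0.0]
contact_force: [-5.7, 2.3, 11.8]
gripper_width: -0.0
```

Call:
drive_tool --commands "0 0 0 -0.6 0;0 0 0 -0.3 0;0 -0.8 0 0 0;0 -0.79 0 0 0;0 0 0 0 0;0 0 0 0.4 0;0 0 0 0.2 0;0 0 0 0 0"

```text
time: 57.0
tool_pos: [0.6016, -0.192, 0.0635]
tool_rot: [-0.001, 0.991, 0.135, -0.001]
contact_force: [-1.2, 0.2, 1.5]
gripper_width: -0.002
```

```bash
python3 - <<'E'
from h import *
go(.6019,-.1928,.0575,15.5); print(manip.state()['contact_force'])
E
```

```text
at [ 0.6016 -0.192   0.0635] th 15.5 units [0.   0.03 0.2 ] turn(after shift) 0.0 t=57.0
[-1.15139357  0.20744025  1.54671071]
```

Call:
drive_tool --commands "0 0 0 0.08 0;0 0 0 0.08 0;0 0 0 0.08 0;0 0 0 0.03 0;0 0 0 0 0;0 0 0 0 0;0 0 0 0 0;0 0 0 0 0"

```text
time: 58.0
tool_pos: [0.602, -0.1923, 0.0579]
tool_rot: [-0.0, 0.991, 0.135, 0.0]
contact_force: [-2.4, 2.6, 9.8]
gripper_width: 0.001
```

Call:
drive_tool --commands "0 0 0 -0.6 0;0 0 0 -0.3 0;0 -0.8 0 0 0;0 -0.79 0 0 0;0 0 0 0 0;0 0 0 0.4 0;0 0 0 0.2 0;0 0 0 0 0"

```text
time: 59.0
tool_pos: [0.5556, -0.2047, 0.0643]
tool_rot: [-0.001, 0.991, 0.135, -0.001]
contact_force: [-0.6, -0.0, -0.2]
gripper_width: 0.0
```

```bash
python3 - <<'E'
from h import *
go(.5560,-.2050,.0575,15.5); print(manip.state()['contact_force'])
E
```

```text
at [ 0.5556 -0.2047  0.0643] th 15.6 units [0.01 0.01 0.23] turn(after shift) 0.1 t=59.0
[-0.62330354 -0.02800634 -0.16538162]
```

Call:
drive_tool --commands "0 0 0 0.08 0;0 0 0 0.08 0;0 0 0 0.08 0;0 0 0 0.04 0;0 0 0 0 0;0 0 0 0 0;0 0 0 0 0;0 0 0 0 0"

```text
time: 60.0
tool_pos: [0.5561, -0.2051, 0.058]
tool_rot: [-0.0, 0.991, 0.135, 0.0]
contact_force: [-2.3, 2.2, 6.6]
gripper_width: 0.002
```

Call:
drive_tool --commands "0 0 0 -0.6 0;0 0 0 -1 0;0 0 0 -1 0;0 0 0 -1 0;0 0 0 -1 0;0 0 0 -1 0;0 0 0 0 0;0 0 0 0 0"

```text
time: 61.0
tool_pos: [0.5552, -0.2051, 0.2241]
tool_rot: [-0.0, 0.991, 0.135, -0.001]
contact_force: [-0.2, -0.0, -0.7]
gripper_width: 0.004
```

```bash
python3 - <<'E'
from h import *
go(.556,-.205,.24); print(manip.state()['contact_force'])
w,v=snap('wrist');c,a=snap('scene'); cv2.imwrite('pics/f10.png',np.hstack([cv2.resize(v,(500,375)),cv2.resize(a[170:310,180:292],(300,375))]))
E
```

```text
at [ 0.5552 -0.2051  0.2241] th 15.5 units [ 0.03  0.   -0.53]  t=61.0
[-0.19573679 -0.01530912 -0.7071837 ]
```

View pics/f10.png

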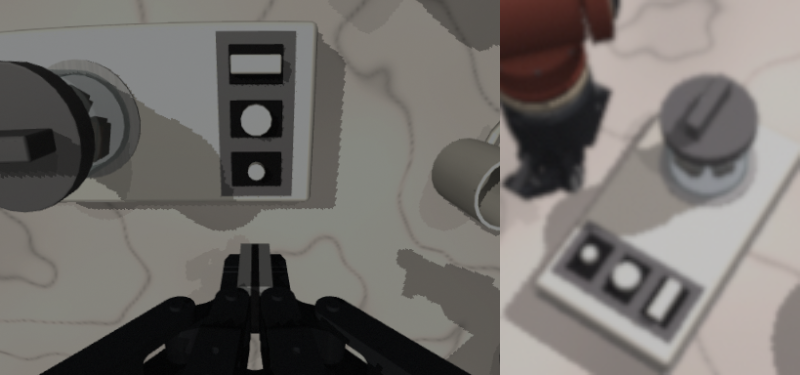

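The lid is seated with its bar along the machine (scene crop (708,115)), all three keys are up, and the gripper is clear.

```bash
python3 -c "
from plant import manip
print(manip.job_done())"
```

```text
the job is handed in; nothing more can be done
None
```

The job is handed in at about 61 s of robot time; no verdict was reported.

- **Blocks:** All five blocks are in the jar. A wrist picture after the last drop showed five in it and no block masks were left on the bar.
- **Lid:** It rested on the thread with its origin at about 142 mm. I turned it back about 64° and it went down onto the rim at about 132 mm. I then screwed it forward until the stop pushed back with 1.3 N·m, at about 104–105° against the machine's 105.5° axis. After release it looked level and in line with the machine.
- **Keys:** I pressed the bar, large round and small round keys in that order, one at a time. Each time the tip reached 58 mm above the bar (full 6 mm travel), with 7 to 12 N on the tool. In the last picture all keys were up and the gripper was clear.
- **Where checks disagreed:**
  - The deck edges put the machine 2.5–3.5 mm from the position given by the keys. I used the key position because it matched the rim within about 1 mm.
  - The near wrist view of one block gave an angle about 10° off the other cameras.
  - One block was gripped narrower than the others, probably by its raised panel.
  - The lid showed about 5 N of side force when it first touched the thread, gone after a 1 mm correction.
- **Not checked:** I did not measure the bystanders again at the end, but the arm touched nothing near them that I saw.

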